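# Fit and pull-test the third jaw post of a trimming chuck

## Task

The third jaw of the pottery trimming chuck has no post: take the short post (the same length as the two already fitted) out of the wooden block and press it straight down into the empty jaw until its spring catch clicks and the flange sits on the jaw. Then prove that the catch holds it: pull the post straight up with about 12 N for a good second, well short of the 20 N that would drag it out, ease off and let go of it with its flange back down on the jaw. Leave the tall post, the pot and the loop tool where they are.

Things in the scene. Friction and masses are not known exactly. Their poses are not given: they have to be found in the camera images.
- post_grip (a point): centre of the short post's grip, a black rubber cylinder 28 mm across and 52 mm tall: grasp it here, from above. 26 mm under the post's top, 31 mm above the flange's underside, 64 mm above the shank's tip; z up. The round post (about 300 g) starts upright in one of the block's two holes, its flange resting on the block, 42 mm above the bench
- post_flange (a point): centre of the underside of the short post's round aluminium flange, 36 mm across and 5 mm thick, just below the grip. Below it is the steel shank, 33 mm long and 16 mm across, its last 8 mm tapered to 8 mm at the tip, with a groove round it for the catch
- tall_grip (a point): centre of the tall post's grip: like the short post, but its grip is 84 mm tall. It stands in the block's other hole, 80 mm from the short one, and stays there
- socket (a point): centre of the mouth of the empty jaw's bore, level with the jaw's top, 110 mm above the bench; z up, -x points away from the chuck's axis. The jaw is a grey block 64 mm (x) by 44 mm (y) by 36 mm high; its bore is 17 mm wide, 36 mm deep. With the post home, post_flange is at this point and post_grip 31 mm above it
- catch: centre of the spring catch, 15.6 mm below socket: four spring-loaded steel rollers round the bore. Pushing the shank past them takes about 10 to 20 N; they snap into its groove and the flange drops on the jaw. The caught post lifts freely by 1 to 2 mm before the rollers take the pull; above 20 N it soon comes out
- chuck: aluminium trimming chuck, 300 mm across, its top 74 mm above the bench, on a heavy low turntable; it neither turns nor moves. Origin on its axis, on the bench; z up. The empty jaw's bore is 95 mm from the axis towards -x, the two jaws with fitted posts (tops 167 mm above the bench) 95 mm from the axis, 60 degrees either side of +x
- block: wooden store block, 64 mm (x) by 160 mm (y) by 42 mm high, fixed; origin under its centre; its two holes, 18 mm wide, at y = +40 and -40 mm. z up
- pot: pierced clay pot standing upside down on a plywood board, 96 mm across, 86 mm high, 550 g; origin under its centre; stays where it is
- loop_tool: loop trimming tool lying on the bench, 175 mm long, wooden handle 14 mm thick; origin under its middle, x along it towards the loop; stays where it is
Things that resemble listed ones, but are neither listed nor needed, are in the scene too. Leave any green look-alike of the part that bears post_grip alone.

How it is judged:
By the outcome, as a careful person would: the job done as asked, in the order asked, and still so for the second after the job is handed in, with the robot touching nothing.
It also fails if it takes over 72 s, if anything falls off the work surface, if the arm or the gripper's body presses on something with over 40 N, if the wrist force passes 120 N, or if a joint passes its speed limit or range.

## Robot

A 6-joint arm with a two-finger parallel gripper is mounted at the origin on the work surface. World frame = base frame: x ahead of the robot, y to its left, z up, the work surface at z = 0. Lengths are in m, angles in degrees, forces in N, time in s.
With the tool pointing down it reaches from about 0.4 to 0.825 m from the base axis. Payload 7 kg.
Tool frame: the origin (TCP) lies at the very end of the fingers, on their centre line; the grasp point (between the pads) lies 19 mm behind it (ctrl.pinch_z is the distance from the TCP to the grasp point, in m); z points along the fingers, x is the direction in which the jaws open and shut, and the axes are right-handed (so a half turn about z gives the same grasp; the last joint's range is limited). The gripper opens to 88 mm and grips with 3 to 60 N. Pads are 19 mm wide; open, the fingers measure 130 mm over their backs; the gripper's body (78 mm by 193 mm) begins 47 mm behind the grasp point.
Start: joints at [-50.816, 20.546, 0.682, 0, -70.136, -16.507], TCP at [0.26, -0.623, 0.227] pointing down, gripper open.
Joint ranges: [-176.03, 176.03], [-82.01, 121.73], [-58.28, 71.71], [-173.87, 95.51], [-174.79, -0.11], [-173.66, 173.66]. Speed limits (degrees/s): [136.94, 136.94, 172.46, 180, 180, 180].

## Interface

Orientations are given as [roll, pitch, yaw] about the fixed x, y, z axes, in that order (R = Rz(yaw) Ry(pitch) Rx(roll)).
In Python, from plant import ctrl gives the robot as it stands.
- The arm moves only by the tool carry_out, never from a script. Its argument "increments" is a list of rows, each a list of 7 numbers: the turn, a rotation vector about the world's x, y, z in degrees, then the shift along the world's x, y, z in mm, then the closure, from 0 (fully open) to 1 (shut). In form: [[ax, ay, az, dx, dy, dz, grip], ...]. A call has 1 to 20 rows; each row is the pose to reach, as a shift and turn from the pose commanded when the call began; what a row does not reach only later rows make up. A row lasts 1/8 s, in which the tool goes at most 62.5 mm and 10.7 degrees, less where a joint would pass 70% of its speed; a pose out of reach is approached as far as the arm can. A call with a gripper value outside its range is refused whole. The fingers move at their own pace and stop on an object; the grip force is fixed at half the most. Time passes only in rows, so rows that repeat a pose let the fingers close. It gives the time, the measured TCP pose, the force and the opening at its end, in the units of the state.
- ctrl.get_obs(): the state, without advancing time (a new reading comes with each control period).
- ctrl.snapshot(name): name is "side" or "top" or "wrist"; returns a dict with "pixels" (400x640x3 uint8, blue, green, red), "intrinsics" (3x3 intrinsics, pixels), "rvec" (rotation vector, rad) and "tvec" (3), from world to camera coordinates, as OpenCV has them; the wrist camera has in their place "hand_eye" (4x4, takes a point from camera to tool coordinates, whose origin is the TCP and whose axes are the tool frame's). Camera axes: x right, y down, z forward; pixel columns grow to the right and rows downward; lengths in m; the calibration is good to about 2 mm. The wrist camera is an equidistant fisheye: a pixel r from the principal point sees the ray r / f radians off the axis. A picture is of the moment at which its call begins: read the wrist's pose just before it. There is no depth.
- ctrl.close_job(): hands the job in, once; it reports no verdict.
Trained networks look in a picture, given as the dict that the camera call returned (one of the last four; its "shot" number tells which), for a name from the list of things; names that differ only in an ending like _2 or _b are one class to them, and where a whole thing is asked for, a point or a joint stands for the part that bears it (a point fixed in the world has none). Each returns a list of dicts, best first, with "confidence" (0 to 1); they miss things now and then, are a little off and sometimes report something else, mostly with a low value. They report only what shows in the picture. A call takes as long as a camera call. They do not tell look-alikes from the thing itself.
- ctrl.search_frame(picture, label): "centre" ([x, y, z] in m, in world coordinates, good to about 4 mm: the middle of the surface that is visible of it).
- ctrl.outline_of(picture, label): "pixels" (400x640 bool, what is visible of it).
The state is a dict: "clock": time; "joint_pos": joint angles; "qvel": joint speeds; "tau": joint torques, N m; "tool_pos": TCP position; "orientation": TCP orientation; "force": force on the tool from outside, world axes, zero at the start; "moment": the same for the moment, N m; "opening": finger opening in m.
Only numpy, scipy, OpenCV 4.12 (cv2) and the standard library are available. Lean on these libraries where they do the work, as an engineer would, in place of code of your own. Each camera call takes 0.05 s, during which the arm holds its last target. There are 200 camera calls.

## Working session

There is one attempt and no reset: what is moved stays moved. The work goes in short steps, Python scripts to look and compute and a tool call to move; the robot and the scene stay as the last step left them, time stands still between calls to the robot, and variables do not carry over. Pictures are saved under pics/ and viewed, about 8 in all and at most 12, crops included, and the job is handed in when it is done.

Besides the shell and the picture viewer there is one more tool, called after "Request:" as name([rows], argument=value, ...), one row to a line, values as JSON. carry_out: Moves the arm, as the interface text tells. Its arguments: {"type":"object","properties":{"increments":{"type":"array"}},"required":["increments"]}

```bash
mkdir -p pics; cat > h.py <<'E'
import numpy as np, cv2
from plant import ctrl
def look(cam, name):
    o=ctrl.get_obs(); p=ctrl.snapshot(cam); cv2.imwrite(f'pics/{name}.png',p['pixels']); return o,p
def proj(p,X):
    return cv2.projectPoints(np.float64(X).reshape(-1,1,3),np.float64(p['rvec']),np.float64(p['tvec']),np.float64(p['intrinsics']),None)[0].reshape(-1,2)
def onplane(p,uv,z):
    R=cv2.Rodrigues(np.float64(p['rvec']))[0]; t=np.float64(p['tvec']).ravel()
    d=R.T@np.linalg.inv(p['intrinsics'])@[uv[0],uv[1],1]; c=-R.T@t
    return c+d*(z-c[2])/d[2]
E
python3 - <<'E'
from h import *
ps=[]
for c in ('side','top'):
    o,p=look(c,c+'0'); ps.append(p['pixels'])
    for l in ('post_grip','post_flange','tall_grip','socket','chuck','block','pot','loop_tool'):
        for d in ctrl.search_frame(p,l)[:4]: print(c,l,np.round(d['centre'],3),round(d['confidence'],2),proj(p,d['centre']).round()[0])
print(ctrl.get_obs())
E
```

```text
side post_grip [ 0.497 -0.322  0.075] 0.62 [393. 134.]
side post_grip [ 0.422 -0.264  0.07 ] 0.59 [410. 157.]
side post_flange [ 0.503 -0.323  0.077] 0.71 [391. 132.]
side post_flange [ 0.425 -0.268  0.061] 0.71 [409. 158.]
side post_flange [0.588 0.17  0.071] 0.49 [264. 252.]
side tall_grip [ 0.503 -0.241  0.094] 0.82 [380. 145.]
side socket [0.583 0.173 0.073] 0.68 [265. 254.]
side chuck [0.58  0.171 0.075] 0.89 [266. 253.]
side block [ 0.49  -0.247  0.04 ] 0.98 [383. 160.]
side pot [ 0.708 -0.24   0.084] 0.66 [311. 124.]
side loop_tool [0.412 0.331 0.013] 0.66 [296. 370.]
top post_grip [ 0.503 -0.326  0.099] 0.64 [447. 216.]
top post_grip [ 0.423 -0.271  0.087] 0.46 [427. 245.]
top post_flange [ 0.423 -0.266  0.089] 0.42 [426. 245.]
top tall_grip [ 0.503 -0.248  0.126] 0.52 [421. 217.]
top socket [0.592 0.152 0.076] 0.74 [277. 187.]
top chuck [0.594 0.155 0.076] 0.6 [276. 186.]
top chuck [ 0.508 -0.293  0.039] 0.41 [431. 215.]
top block [ 0.505 -0.295  0.041] 0.71 [432. 216.]
top pot [ 0.716 -0.26   0.102] 0.8 [422. 141.]
top loop_tool [0.412 0.331 0.014] 0.76 [219. 250.]
{'clock': 0.9, 'joint_pos': array([-5.08151824e+01,  2.05454692e+01,  6.81471765e-01,  4.40849651e-04,
       -7.01349685e+01, -1.65071855e+01]), 'qvel': array([-0.03053803, -0.09158284,  0.00719275, -0.06479841,  0.07905275,
        0.04826328]), 'tau': array([-9.26682369e-04, -5.82362008e+01,  2.93290418e+01,  7.00219899e+00,
        1.23162821e-02, -6.39298901e-05]), 'tool_pos': array([ 0.26021997, -0.62280379,  0.22656899]), 'orientation': array([-1.79999896e+02,  1.10925412e-03,  1.12677782e+02]), 'force': array([ 0.26148289, -0.50888972, -0.38622451]), 'moment': array([-0.0158028 ,  0.0521592 ,  0.03033561]), 'opening': 0.08752213145114064}
```

View pics/side0.png

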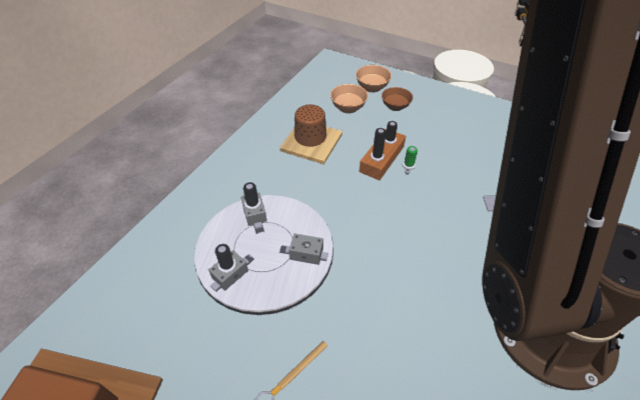

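View pics/top0.png

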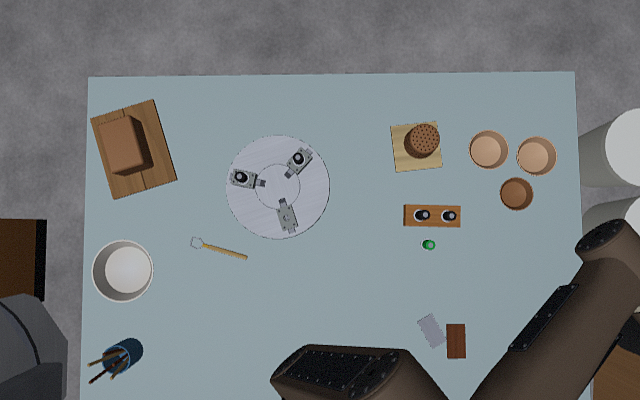

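Candidates for the short post are:
- the black post at the right hole of the block: top (449,215), side (392,128)
- the tall post: top (421,215), side (379,142)
- the green look-alike: top (428,244), side (411,155)
- the posts already fitted in the chuck: side (250,195) and (224,257)

My choice is the shorter black post in the block. The empty jaw is at side (307,247), top (287,215).

```bash
python3 - <<'E'
from h import *
_,s=look('side','s1');_,t=look('top','t1')
a=cv2.resize(s['pixels'][95:195,350:450],(400,400),interpolation=2); b=cv2.resize(t['pixels'][175:275,390:490],(400,400),interpolation=2)
c=cv2.resize(s['pixels'][210:280,270:340],(400,200),interpolation=2)
cv2.imwrite('pics/crop1.png',np.hstack([a,b]))
print('short',onplane(t,(449,215.5),.099),'tall',onplane(t,(421.5,215),.131),'green',onplane(t,(428,244),.08))
print('sock top',onplane(t,(287,215),.11),'side',onplane(s,(307,244),.11))
for l in('block','chuck'):
  for p in(s,t):
    m=ctrl.outline_of(p,l)[0]['pixels'].astype(np.uint8); print(l,cv2.minAreaRect(cv2.findNonZero(m)))
E
```

```text
short [ 0.50562049 -0.33070194  0.099     ] tall [ 0.50716997 -0.24756356  0.131     ] green [ 0.426088  -0.2738783  0.08     ]
sock top [0.51137411 0.12214079 0.11      ] side [0.503659   0.12793114 0.11      ]
block ((381.9928894042969, 153.35595703125), (26.977603912353516, 54.81092834472656), 35.83765411376953)
block ((432.0175476074219, 215.93804931640625), (56.503665924072266, 21.676918029785156), 1.7899105548858643)
chuck ((264.3955993652344, 253.96238708496094), (125.46874237060547, 133.60438537597656), 44.25593948364258)
chuck ((277.20001220703125, 187.10000610351562), (102.7740249633789, 102.77401733398438), 71.56504821777344)
```

View pics/crop1.png

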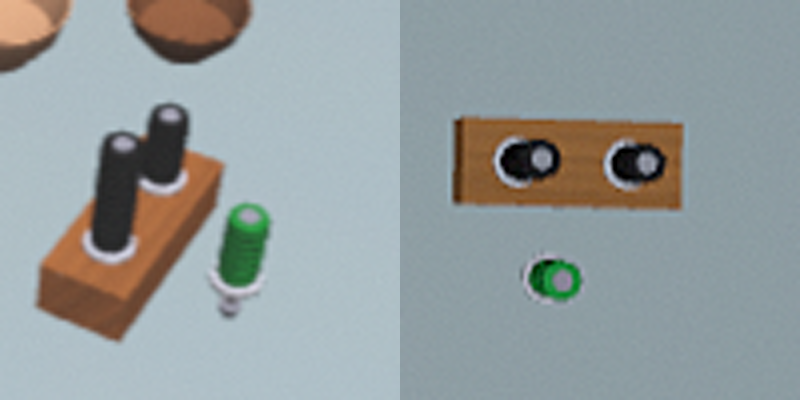

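The crop shows that the right-hand black post (crop 168,145 and 640,162) is clearly shorter than the left one. The green one stands apart, on the bench. I'll hover over the short post.

Request:
carry_out([
  [0,0,67,245,288,0,0],
  [0,0,67,245,288,0,0],
  [0,0,67,245,288,0,0],
  [0,0,67,245,288,0,0],
  [0,0,67,245,288,0,0],
  [0,0,67,245,288,0,0],
  [0,0,67,245,288,0,0],
  [0,0,67,245,288,0,0],
  [0,0,67,245,288,0,0],
  [0,0,67,245,288,0,0],
])

```text
clock: 2.45
tool_pos: [0.5046, -0.3356, 0.2266]
orientation: [-180.0, 0.0, 179.6]
force: [-0.6, -0.0, 0.1]
opening: 0.0874
```

```bash
cat >> h.py <<'E'
from scipy.spatial.transform import Rotation as Ro
def wray(o,p,uv):
    K=p['intrinsics']; d=np.array([(uv[0]-K[0][2]),(uv[1]-K[1][2])]); r=np.hypot(*d); th=r/K[0][0]
    v=np.r_[np.sin(th)*d/max(r,1e-9),np.cos(th)]
    H=np.array(p['hand_eye']); R=Ro.from_euler('xyz',o['orientation'],degrees=True).as_matrix()
    return R@H[:3,3]+o['tool_pos'], R@H[:3,:3]@v
def wplane(o,p,uv,z):
    c,d=wray(o,p,uv); return c+d*(z-c[2])/d[2]
def wproj(o,p,X):
    K=p['intrinsics'];H=np.array(p['hand_eye']); R=Ro.from_euler('xyz',o['orientation'],degrees=True).as_matrix()
    v=H[:3,:3].T@(R.T@(np.array(X)-o['tool_pos'])-H[:3,3]); r=np.hypot(v[0],v[1]); th=np.arctan2(r,v[2])
    return np.array([K[0][2],K[1][2]])+K[0][0]*th*v[:2]/r
E
python3 - <<'E'
from h import *
o,p=look('wrist','w1'); print(o['tool_pos'],o['orientation'],np.round(p['hand_eye'],3),p['intrinsics'])
for l in ('post_grip','post_flange','tall_grip','block'):
    for d in ctrl.search_frame(p,l)[:3]: print(l,np.round(d['centre'],4),round(d['confidence'],2),wproj(o,p,d['centre']).round())
E
```

```text
[ 0.50463955 -0.33555703  0.22661889] [-1.79998587e+02  2.06830457e-03  1.79560278e+02] [[ 1.    -0.    -0.    -0.   ]
 [ 0.001  0.958  0.287 -0.078]
 [ 0.    -0.287  0.958 -0.158]
 [ 0.     0.     0.     1.   ]] [[309.70691629   0.         321.35699248]
 [  0.         309.70691629 196.59679226]
 [  0.           0.           1.        ]]
post_grip [ 0.4311 -0.2822  0.0741] 0.96 [389. 230.]
post_grip [ 0.507  -0.339   0.1036] 0.9 [319. 187.]
post_flange [ 0.43   -0.2781  0.0703] 0.78 [389. 232.]
post_flange [ 0.5063 -0.3418  0.0997] 0.73 [320. 183.]
tall_grip [ 0.5077 -0.264   0.0876] 0.78 [319. 251.]
tall_grip [ 0.5049 -0.3402  0.1027] 0.32 [321. 186.]
block [ 0.509  -0.3024  0.0384] 0.79 [318. 203.]
```

View pics/w1.png

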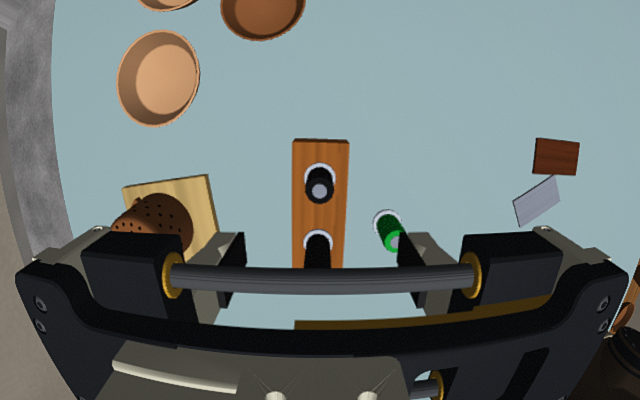

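The wrist view shows the short post's top disc at (319,190) and its flange round (319,180). The tall post is at (318,250) and the green one at (390,235), clear of the right finger's path only just.

```bash
python3 - <<'E'
from h import *
p=cv2.imread('pics/w1.png'); o=ctrl.get_obs(); q=ctrl.snapshot('wrist')
hsv=cv2.cvtColor(p,cv2.COLOR_BGR2HSV)
print('top disc',wplane(o,q,(319,190),.099))
for u in ((319,163.5),(304,180),(335,180)): print('flange top edge',wplane(o,q,u,.047))
print('green top',wplane(o,q,(395,242),.09), 'edges block',wplane(o,q,(292,140),.042),wplane(o,q,(349,140),.042),wplane(o,q,(290,268),.042),wplane(o,q,(347,268),.042))
E
```

```text
top disc [ 0.50730732 -0.33452723  0.099     ]
flange top edge [ 0.5075514  -0.35054782  0.047     ]
flange top edge [ 0.52453212 -0.33189211  0.047     ]
flange top edge [ 0.48979322 -0.33164035  0.047     ]
green top [ 0.42694579 -0.27413247  0.09      ] edges block [ 0.53730347 -0.37655575  0.042     ] [ 0.47413622 -0.37608988  0.042     ] [ 0.54565344 -0.21658704  0.042     ] [ 0.47341551 -0.21619941  0.042     ]
```

Request:
carry_out([
  [0,0,0,2.5,1.5,-40,0],
  [0,0,0,2.5,1.5,-80,0],
  [0,0,0,2.5,1.5,-115,0],
  [0,0,0,2.5,1.5,-145,0],
  [0,0,0,2.5,1.5,-165,0],
  [0,0,0,2.5,1.5,-172,0],
  [0,0,0,2.5,1.5,-172,0],
  [0,0,0,2.5,1.5,-172,1],
  [0,0,0,2.5,1.5,-172,1],
  [0,0,0,2.5,1.5,-172,1],
  [0,0,0,2.5,1.5,-172,1],
  [0,0,0,2.5,1.5,-172,1],
  [0,0,0,2.5,1.5,-172,1],
])

```text
clock: 4.38
tool_pos: [0.5077, -0.3333, 0.0546]
orientation: [-180.0, -0.0, 179.7]
force: [-0.0, 0.6, -0.3]
opening: 0.0334
```

Request:
carry_out([
  [0,0,0,0,0,0,1],
  [0,0,0,0,0,0,1],
  [0,0,0,0,0,0,1],
  [0,0,0,0,0,0,1],
])

```text
clock: 4.88
tool_pos: [0.5075, -0.3333, 0.0545]
orientation: [180.0, -0.0, 179.7]
force: [-0.8, -0.5, 1.3]
opening: 0.0274
```

Request:
carry_out([
  [0,0,0,0,0,6,1],
  [0,0,0,0,0,15,1],
  [0,0,0,0,0,30,1],
  [0,0,0,0,0,50,1],
  [0,0,0,0,0,80,1],
  [0,0,0,0,0,120,1],
  [0,0,0,0,0,150,1],
  [0,0,0,0,0,160,1],
  [0,0,0,0,0,160,1],
])

```text
clock: 6.0
tool_pos: [0.5077, -0.3332, 0.215]
orientation: [180.0, 0.1, 179.7]
force: [0.2, 0.8, -4.0]
opening: 0.0273
```

```bash
python3 - <<'E'
from h import *
o=ctrl.get_obs(); print(o['force'],o['moment'],o['opening'],o['tool_pos'])
_,t=look('top','t2'); 
for l in ('post_grip','socket'):
  for d in ctrl.search_frame(t,l)[:3]: print(l,np.round(d['centre'],3),d['confidence'])
E
```

```text
[ 0.19378905  0.75596106 -3.9501595 ] [ 0.09663257  0.06760509 -0.04667319] 0.02726664692609114 [ 0.5077293  -0.33315717  0.21496156]
socket [0.593 0.158 0.076] 0.9
```

Request:
carry_out([
  [0,0,0,0,30,5,1],
  [0,0,0,0,80,5,1],
  [0,0,0,0,135,5,1],
  [0,0,0,0,190,5,1],
  [0,0,0,0,245,5,1],
  [0,0,0,0,300,5,1],
  [0,0,0,0,355,5,1],
  [0,0,0,0,405,5,1],
  [0,0,0,0,435,5,1],
  [0,0,0,0,450,5,1],
  [0,0,0,0,450,5,1],
  [0,0,0,0,450,5,1],
])

```text
clock: 7.65
tool_pos: [0.5075, 0.1158, 0.2191]
orientation: [-180.0, -0.0, 179.6]
force: [0.7, 0.4, -4.7]
opening: 0.0276
```

```bash
python3 - <<'E'
from h import *
o,p=look('wrist','w2'); print(o['tool_pos'],o['orientation'])
for l in ('post_grip','post_flange','socket'):
    for d in ctrl.search_frame(p,l)[:3]: print(l,np.round(d['centre'],4),round(d['confidence'],2),wproj(o,p,d['centre']).round())
cv2.imwrite('pics/w2c.png',cv2.resize(p['pixels'][60:310,160:480],(768,600),interpolation=2))
E
```

```text
[0.50751143 0.11582708 0.21913599] [-1.79962921e+02 -4.80566448e-02  1.79644727e+02]
post_grip [0.507  0.1072 0.2495] 0.88 [323. 261.]
post_flange [0.5073 0.1022 0.2452] 0.81 [322. 248.]
socket [0.587  0.0939 0.0699] 0.64 [244. 164.]
```

View pics/w2c.png

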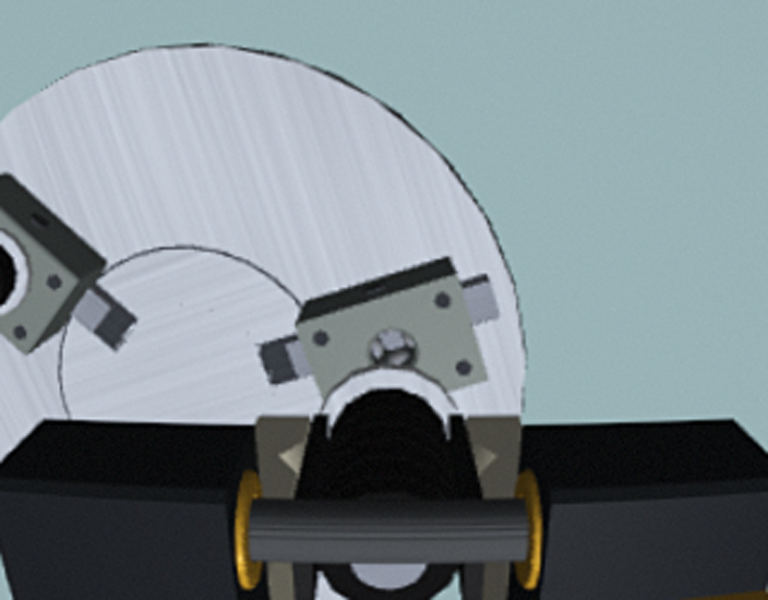

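The crop shows the bore mouth with its rollers at about (393,349), which is (323.8,205.4) in the full image. The diagonal screws are at (320,338) and (463,367). The held post's flange is just below the bore mouth.

```bash
python3 - <<'E'
from h import *
o=ctrl.get_obs(); p=ctrl.snapshot('wrist'); s=ctrl.snapshot('side'); t=ctrl.snapshot('top')
f=lambda x,y:(160+x/2.4,60+y/2.4)
print('bore',wplane(o,p,f(393,349),.11),'screw mid',(wplane(o,p,f(320,338),.11)+wplane(o,p,f(463,367),.11))/2, 'edges',wplane(o,p,f(368,349),.11),wplane(o,p,f(418,349),.11),wplane(o,p,f(393,327),.11))
zt=o['tool_pos'][2]+.019-.031+.005
print('flange top edge',wplane(o,p,f(391,367),zt),wplane(o,p,f(322,410),zt),wplane(o,p,f(460,410),zt))
# earlier top/side pictures of the jaw
for n,q in(('side0',s),('top0',t)):
    im=cv2.imread(f'pics/{n}.png'); 
    c=im[225:270,280:335] if n=='side0' else im[195:240,265:310]
    cv2.imwrite(f'pics/{n}c.png',cv2.resize(c,None,fx=8,fy=8,interpolation=2)); 
a,b=cv2.imread('pics/side0c.png'),cv2.imread('pics/top0c.png'); cv2.imwrite('pics/jaw.png',np.hstack([a,b]))
E
```

```text
bore [0.5057395  0.12612667 0.11      ] screw mid [0.50612702 0.12759303 0.11      ] edges [0.51520503 0.1260593  0.11      ] [0.49626906 0.12620044 0.11      ] [0.50569589 0.11743465 0.11      ]
flange top edge [0.50681654 0.09660127 0.21256952] [0.52348699 0.10751851 0.21256952] [0.49025379 0.10777448 0.21256952]
```

View pics/jaw.png

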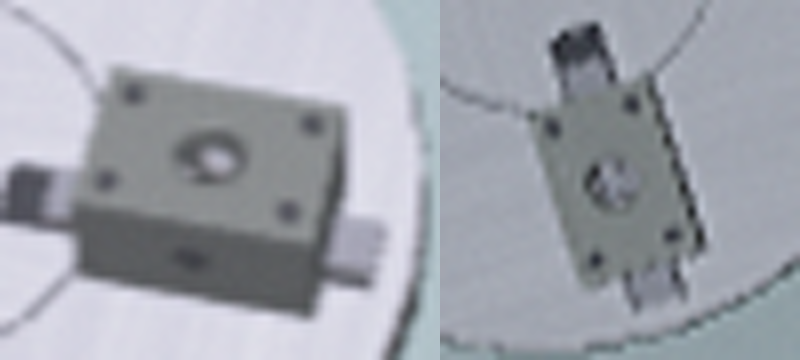

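The enlarged jaw shows the bore at side pixel (305.9,244.2) and top pixel (286.1,217.3).

```bash
python3 - <<'E'
from h import *
s=ctrl.snapshot('side'); t=ctrl.snapshot('top')
print(onplane(s,(305.9,244.2),.11),onplane(t,(286.1,217.3),.11))
E
```

```text
[0.50538998 0.12947585 0.11      ] [0.50500903 0.12467284 0.11      ]
```

Request:
carry_out([
  [0,0,0,-1,11.5,0,1],
  [0,0,0,-1,11.5,-15,1],
  [0,0,0,-1,11.5,-35,1],
  [0,0,0,-1,11.5,-50,1],
  [0,0,0,-1,11.5,-54,1],
  [0,0,0,-1,11.5,-54,1],
])

```text
clock: 8.85
tool_pos: [0.5068, 0.1282, 0.1654]
orientation: [-180.0, -0.0, 179.7]
force: [0.2, 0.1, -2.9]
opening: 0.0275
```

```bash
python3 - <<'E'
from h import *
o,p=look('side','s3');print(o['tool_pos'],o['force'],o['moment'])
cv2.imwrite('pics/s3c.png',cv2.resize(p['pixels'][190:280,255:355],(800,600) if 0 else (660,594),interpolation=2))
E
```

```text
[0.50681717 0.12817303 0.1654134 ] [ 0.17889752  0.1465188  -2.87759552] [ 0.00661094  0.05919545 -0.0037597 ]
```

View pics/s3c.png

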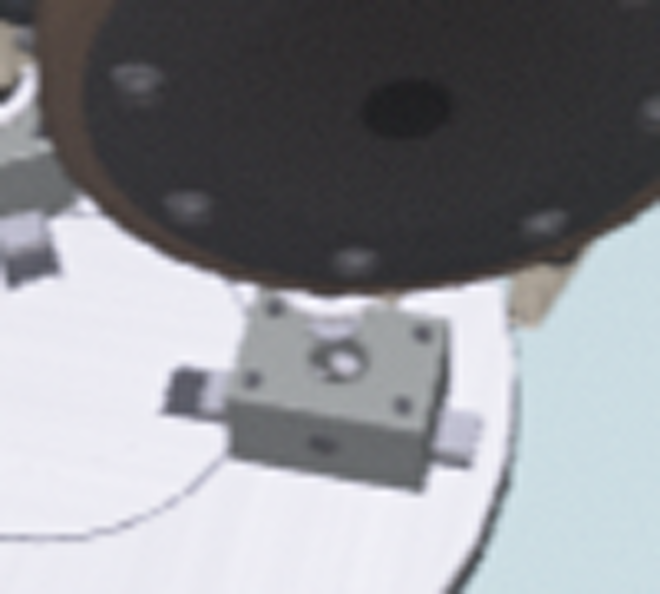

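The shank tip shows at (332,335), just above the bore at (340,359). I'll compare the two numerically.

```bash
python3 - <<'E'
from h import *
p=ctrl.snapshot('side')
f=lambda x,y:(255+(x+.5)/6.6-.5,190+(y+.5)/6.6-.5)
print('bore',onplane(p,f(340,359),.11),'tip',onplane(p,f(332,331),.1204),proj(p,[.5063,.127,.1204]),f(332,331))
E
```

```text
bore [0.50533874 0.12878675 0.11      ] tip [0.50896214 0.12697028 0.1204    ] [[305.9857792  240.25802446]] (304.8787878787879, 239.72727272727272)
```

Request:
carry_out([
  [0,0,0,-1,0.5,0,1],
  [0,0,0,-1,0.5,-6,1],
  [0,0,0,-1,0.5,-10,1],
  [0,0,0,-1,0.5,-13,1],
  [0,0,0,-1,0.5,-15,1],
  [0,0,0,-1,0.5,-15,1],
])

```text
clock: 9.7
tool_pos: [0.5057, 0.1287, 0.1504]
orientation: [-180.0, -0.0, 179.7]
force: [0.1, -1.1, -2.9]
opening: 0.0278
```

Request:
carry_out([
  [0,0,0,0,0,-2,1],
  [0,0,0,0,0,-4,1],
  [0,0,0,0,0,-5.5,1],
  [0,0,0,0,0,-5.5,1],
])

```text
clock: 10.2
tool_pos: [0.5056, 0.1286, 0.1449]
orientation: [-180.0, -0.0, 179.7]
force: [0.1, -0.3, -3.5]
opening: 0.0276
```

Request:
carry_out([
  [0,0,0,0,0,-2,1],
  [0,0,0,0,0,-3,1],
  [0,0,0,0,0,-4,1],
  [0,0,0,0,0,-4,1],
])

```text
clock: 10.7
tool_pos: [0.5057, 0.1286, 0.141]
orientation: [-180.0, -0.0, 179.7]
force: [-0.5, -2.2, -3.8]
opening: 0.0273
```

Request:
carry_out([
  [0,0,0,0,-0.5,0,1],
  [0,0,0,0,-0.5,-2,1],
  [0,0,0,0,-0.5,-4,1],
  [0,0,0,0,-0.5,-4,1],
])

```text
clock: 11.2
tool_pos: [0.506, 0.1283, 0.1378]
orientation: [180.0, 0.1, 179.7]
force: [-2.5, -0.6, 4.6]
opening: 0.0274
```

Request:
carry_out([
  [0,0,0,-0.3,0,-1.5,1],
  [0,0,0,-0.3,0,-3,1],
  [0,0,0,-0.3,0,-4,1],
  [0,0,0,-0.3,0,-4,1],
])

```text
clock: 11.7
tool_pos: [0.506, 0.1283, 0.1345]
orientation: [180.0, 0.1, 179.7]
force: [-2.4, -1.0, 8.7]
opening: 0.0278
```

Request:
carry_out([
  [0,0,0,-0.5,0,-1.5,1],
  [0,0,0,-0.5,0,-3,1],
  [0,0,0,-0.5,0,-4,1],
  [0,0,0,-0.5,0,-4,1],
])

```text
clock: 12.2
tool_pos: [0.5055, 0.1284, 0.1287]
orientation: [180.0, 0.1, 179.7]
force: [6.0, -0.9, -9.4]
opening: 0.0279
```

Request:
carry_out([
  [0,0,0,0.4,0,-1.5,1],
  [0,0,0,0.4,0,-3,1],
  [0,0,0,0.4,0,-3,1],
])

```text
clock: 12.58
tool_pos: [0.5052, 0.1283, 0.1246]
orientation: [-180.0, -0.1, 179.7]
force: [6.6, 0.6, -13.0]
opening: 0.0275
```

Request:
carry_out([
  [0,0,0,0.4,0,-1,1],
  [0,0,0,0.4,0,-2.5,1],
  [0,0,0,0.4,0,-2.5,1],
])

```text
clock: 12.95
tool_pos: [0.5054, 0.1282, 0.1234]
orientation: [-180.0, -0.0, 179.7]
force: [-0.3, 0.2, -3.1]
opening: 0.0277
```

Request:
carry_out([
  [0,0,0,0,0,-1,1],
  [0,0,0,0,0,-2,1],
  [0,0,0,0,0,-2,1],
])

```text
clock: 13.32
tool_pos: [0.5056, 0.1282, 0.1225]
orientation: [180.0, 0.0, 179.7]
force: [-3.7, 0.3, 5.8]
opening: 0.0277
```

Request:
carry_out([
  [0,0,0,0,0,-1,1],
  [0,0,0,0,0,-2,1],
  [0,0,0,0,0,-2,1],
])

```text
clock: 13.7
tool_pos: [0.5056, 0.1282, 0.1223]
orientation: [180.0, 0.1, 179.7]
force: [-11.0, -0.8, 23.2]
opening: 0.0279
```

Request:
carry_out([
  [0,0,0,0,0,1.5,1],
  [0,0,0,0,0,3,1],
  [0,0,0,0,0,4,1],
  [0,0,0,0,0,4.5,1],
  [0,0,0,0,0,4.5,1],
])

```text
clock: 14.32
tool_pos: [0.5057, 0.1282, 0.1238]
orientation: [-180.0, -0.0, 179.7]
force: [-0.6, 0.5, -3.6]
opening: 0.0275
```

Request:
carry_out([
  [0,0,0,0,0,0.4,1],
  [0,0,0,0,0,0.8,1],
  [0,0,0,0,0,0.8,1],
])

```text
clock: 14.7
tool_pos: [0.5055, 0.1281, 0.1244]
orientation: [-180.0, -0.0, 179.7]
force: [1.1, 0.6, -8.4]
opening: 0.0275
```

Request:
carry_out([
  [0,0,0,0,0,0.3,1],
  [0,0,0,0,0,0.5,1],
  [0,0,0,0,0,0.5,1],
])

```text
clock: 15.08
tool_pos: [0.5054, 0.1281, 0.1248]
orientation: [-180.0, -0.0, 179.7]
force: [5.1, 0.5, -16.9]
opening: 0.0272
```

Request:
carry_out([
  [0,0,0,0,0,-0.15,1],
  [0,0,0,0,0,-0.15,1],
  [0,0,0,0,0,-0.15,1],
])

```text
clock: 15.45
tool_pos: [0.5054, 0.1281, 0.1248]
orientation: [-180.0, -0.0, 179.7]
force: [3.3, 0.2, -18.5]
opening: 0.0278
```

Request:
carry_out([
  [0,0,0,0,0,-0.4,1],
  [0,0,0,0,0,-0.4,1],
])

```text
clock: 15.7
tool_pos: [0.5055, 0.1281, 0.1248]
orientation: [-180.0, -0.0, 179.7]
force: [2.5, 0.8, -17.4]
opening: 0.0275
```

Request:
carry_out([
  [0,0,0,0,0,-0.3,1],
  [0,0,0,0,0,-0.3,1],
])

```text
clock: 15.95
tool_pos: [0.5056, 0.1281, 0.1246]
orientation: [-180.0, -0.0, 179.7]
force: [1.7, 0.9, -13.9]
opening: 0.0274
```

Now about 14 N at the wrist, including about 3 N of post weight. I'll hold it there.

Request:
carry_out([
  [0,0,0,0,0,0,1],
  [0,0,0,0,0,0,1],
  [0,0,0,0,0,0,1],
  [0,0,0,0,0,0,1],
])

```text
clock: 16.45
tool_pos: [0.5056, 0.1282, 0.1246]
orientation: [-180.0, -0.0, 179.7]
force: [0.5, -0.0, -11.3]
opening: 0.0278
```

Request:
carry_out([
  [0,0,0,0,0,0.25,1],
  [0,0,0,0,0,0.25,1],
  [0,0,0,0,0,0.25,1],
])

```text
clock: 16.82
tool_pos: [0.5056, 0.1281, 0.1247]
orientation: [-180.0, -0.0, 179.7]
force: [0.8, -0.4, -13.3]
opening: 0.027
```

Request:
carry_out([
  [0,0,0,0,0,0.05,1],
  [0,0,0,0,0,0.05,1],
  [0,0,0,0,0,0.05,1],
  [0,0,0,0,0,0.05,1],
])

```text
clock: 17.32
tool_pos: [0.5056, 0.1282, 0.1247]
orientation: [-180.0, -0.0, 179.7]
force: [1.2, -0.7, -15.0]
opening: 0.0275
```

Request:
carry_out([
  [0,0,0,0,0,0,1],
  [0,0,0,0,0,0,1],
  [0,0,0,0,0,0,1],
  [0,0,0,0,0,0,1],
  [0,0,0,0,0,0,1],
])

```text
clock: 17.95
tool_pos: [0.5056, 0.1281, 0.1247]
orientation: [-180.0, -0.0, 179.7]
force: [0.2, -0.8, -16.7]
opening: 0.0276
```

Request:
carry_out([
  [0,0,0,0,0,-0.2,1],
  [0,0,0,0,0,-0.2,1],
  [0,0,0,0,0,-0.2,1],
  [0,0,0,0,0,-0.2,1],
])

```text
clock: 18.45
tool_pos: [0.5057, 0.1282, 0.1247]
orientation: [-180.0, -0.0, 179.7]
force: [0.5, -0.1, -14.7]
opening: 0.0272
```

Held above about 12 N for well over a second with no creep in z. Easing the post back down onto the jaw.

Request:
carry_out([
  [0,0,0,0,0,-0.6,1],
  [0,0,0,0,0,-1.2,1],
  [0,0,0,0,0,-1.8,1],
  [0,0,0,0,0,-2.4,1],
  [0,0,0,0,0,-2.8,1],
  [0,0,0,0,0,-2.8,1],
  [0,0,0,0,0,-2.8,1],
])

```text
clock: 19.32
tool_pos: [0.5063, 0.1284, 0.1225]
orientation: [180.0, 0.1, 179.7]
force: [-2.2, -1.8, 4.1]
opening: 0.0277
```

Request:
carry_out([
  [0,0,0,0,0,0,0.3],
  [0,0,0,0,0,0,0],
  [0,0,0,0,0,0,0],
  [0,0,0,0,0,0,0],
  [0,0,0,0,0,0,0],
  [0,0,0,0,0,0,0],
  [0,0,0,0,0,15,0],
  [0,0,0,0,0,35,0],
  [0,0,0,0,0,60,0],
  [0,0,0,0,0,90,0],
  [0,0,0,0,-40,110,0],
  [0,0,0,0,-95,120,0],
  [0,0,0,0,-150,120,0],
  [0,0,0,0,-190,120,0],
  [0,0,0,0,-200,120,0],
  [0,0,0,0,-200,120,0],
])

```text
clock: 21.32
tool_pos: [0.5058, -0.0722, 0.2425]
orientation: [180.0, 0.0, 179.6]
force: [-1.1, 0.5, 0.5]
opening: 0.0875
```

```bash
python3 - <<'E'
from h import *
o,p=look('side','s4');print(o['clock'],o['tool_pos'],o['force'],o['opening'])
_,t=look('top','t4')
cv2.imwrite('pics/end.png',np.hstack([cv2.resize(p['pixels'][170:310,190:340],(400,373),interpolation=2),cv2.resize(t['pixels'][125:245,220:340],(373,373),interpolation=2)]))
print(proj(p,[[.5058,.1275,.167],[.5058,.1275,.11]]))
E
```

```text
21.325 [ 0.50581758 -0.07217132  0.24252738] [-1.05374893  0.54685914  0.51012114] 0.087535274385255
[[305.3911247  226.841045  ]
 [306.21550551 243.43144371]]
```

View pics/end.png

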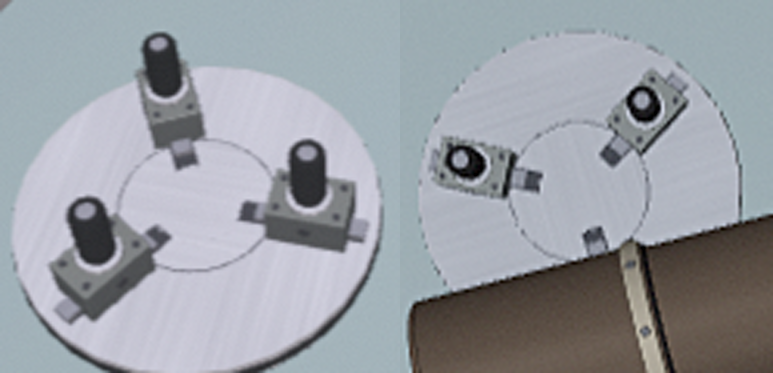

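The final picture shows the post upright in the third jaw, with its flange on the jaw at (308,193) and its top at (308,147), like the two fitted posts. Handing in.

```bash
python3 -c "
from plant import ctrl
print(ctrl.close_job())"
```

```text
the job is handed in; nothing more can be done
None
```

The short post is in the third jaw with its catch engaged. It held the pull test, and I handed the job in at about 21 s of the 72 s allowed.

- **Insertion:** I took the post from the block and pressed it straight down. The rollers gave way and drew the shank in. The flange then stopped hard with the tool at 0.1223 m (0.122 m expected), pressed with 23 N.
- **Pull test:** The wrist read 11 to 18.5 N upward for about 3.4 s, including about 3 N of post weight, so the catch itself took about 8 to 15 N. The force drifted while I held it, and briefly peaked above the 12 N aimed for. In the last 1.6 s the net pull was about 10 to 14 N. The tool height stayed at 0.1246–0.1248 m, so the catch did not slip.
- **Release:** I eased the post back down until the tool read 0.1225 m with 4 N of contact, then opened the gripper and moved clear.
- **Last checks:** The side picture shows the post upright with its flange on the jaw, matching the two fitted posts. Its top sits about 2 pixels higher in the image than my projection. The fitted posts show the same flange-to-top length in pixels, so I put that down to calibration or my pixel reading.
- **Not checked:** The arm hid the jaw from the top camera at the end. I did not check the tall post, pot and loop tool again after the first pictures, but I never reached for them or felt any unexpected contact.

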